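# Turn the divider of an opened file

### The job

Turn the stiff divider board of the opened file over its rod, from the right-hand paper stack (as seen from the robot) until it lies flat on the left-hand stack, then move clear. Its index tab overhangs the stack so that a fingertip can get under it; push it up and over and press it down gently: do not pinch or fling the board, do not lift, tip or push the file out of its place, and leave the stapler, tape and marker alone.

Things in the scene. Friction and masses are not known exactly. Their poses are not given: they have to be found in the camera images.
- file: loose half-size office file lying wide open, 1.8 kg. Black covers 230 (x) by 444 mm (y), 3 mm thick; on each a white paper stack 206 mm (x) by 140 mm (y), 22 to 162 mm from the spine, top 46 mm above the work surface, then 60 mm of bare cover. Origin: centre of the underside, on the work surface; x along the spine, away from the robot, y to the left (left-hand stack at +y), z up.
- rod (a point): middle of the steel rod on which the divider turns, over the file's origin, 48 mm above the work surface; the rod runs along file x between two posts 54 mm high at x = -108 and +108 mm. Axes as the file's.
- divider (a joint): angle of the divider, rad: 0 = flat on the right-hand stack (file -y), 1.57 upright, 3.14 (its stop) flat on the left-hand stack. Starts at 0 to 0.35. Brown stiff board 4 mm thick, 206 mm along the rod, its outer edge 162 mm from the rod, flush with the stack's. 0.11 kg, tight on the rod: it stays at any angle it is left at and takes 1 to 2 N at its tab to turn.
- tab (a point): middle of the index tab, in mid-thickness, 182 mm from the rod. The tab is 70 mm long along the rod, in the middle of the board's outer edge, and reaches to 194 mm from the rod: it overhangs the stack by 32 mm, its underside 46 mm above the work surface at angle 0. Turns with the board: x along the rod, y from tab to rod, z normal to the board (up at angle 0).
- stapler: bystander: grey and black desk stapler, 120 by 36 mm, 42 mm high, beyond the file; origin centre of the underside, long along its x
- tape: bystander: roll of white tape lying flat, 68 mm across, 24 mm high, beyond the file; origin centre of the underside
- marker: bystander: white marker pen with black cap, 130 mm long, 19 mm thick, lying between the robot and the file; origin under its middle, long along its x

How it is judged:
By the outcome, as a careful person would: the job done as asked, in the order asked, and still so for the second after the job is handed in, with the robot touching nothing.
It also fails if it takes over 51 s, if anything falls off the work surface, if the arm or the gripper's body presses on something with over 40 N, if the wrist force passes 120 N, or if a joint passes its speed limit or range.

### The arm

A 7-joint arm with a two-finger parallel gripper is mounted at the origin on the work surface. World frame = base frame: x ahead of the robot, y to its left, z up, the work surface at z = 0. Lengths are in m, angles in rad, forces in N, time in s.
With the tool pointing down it reaches from about 0.4 to 0.85 m from the base axis. Payload 4.5 kg.
Tool frame: the origin (TCP) lies at the very end of the fingers, on their centre line; the grasp point (between the pads) lies 19 mm behind it; z points along the fingers, x is the direction in which the jaws open and shut, and the axes are right-handed (so a half turn about z gives the same grasp; the last joint's range is limited). The gripper opens to 88 mm and grips with 3 to 60 N. Pads are 18 mm wide; open, the fingers measure 123 mm over their backs; the gripper's body (75 mm by 187 mm) begins 45 mm behind the grasp point.
Start: joints at [-1.143, 0.689, -0.195, 1.565, 0.157, 0.902, -0.215], TCP at [0.24, 0.577, 0.239] pointing down, gripper open.
Joint ranges: [-3.01, 3.01], [-0.46, 2.08], [-1.47, 1.51], [0.13, 2.56], [-1, 4.14], [0.04, 2.09], [-2.66, 2.66]. Speed limits (rad/s): [2.57, 2.57, 3.14, 3.14, 3.14, 3.14, 3.14].

### API

Orientations are given as a unit quaternion [x, y, z, w].
In Python, from plant import * gives the robot as it stands.
- The arm moves only by the tool apply_moves, never from a script. Its argument "series" is a list of rows, each an object of numbers: "x", "y", "z": the shift along the tool's x, y, z in units of 80 cm (1.0 is 80 cm); "wx", "wy", "wz": the turn, a rotation vector about the tool's x, y, z in units of pi rad (1.0 is pi rad); "fingers": the opening, from -1 (shut) to 1 (fully open), so that 0 is half open. In form: [{"x": .., "y": .., "z": .., "wx": .., "wy": .., "wz": .., "fingers": ..}, ...]. A call has 1 to 8 rows; each row shifts and turns the pose as measured when the row begins, along the tool's axes as they then stand; what a row does not reach is not made up. A row lasts 1/8 s, in which the tool goes at most 62.5 mm and 10.7 degrees, less where a joint would pass 70% of its speed; a pose out of reach is approached as far as the arm can. A call with a number of a shift or a turn outside -1 to 1 is refused whole. A call with a gripper value outside its range is refused whole. The fingers move at their own pace and stop on an object; "force" is the grip in N (left out, the last holds). Time passes only in rows, so rows that do not move let the fingers close. It gives the time, the measured TCP pose, the force and the opening at its end, in the units of the state.
- get_state(): the state, without advancing time (a new reading comes with each control period).
- snapshot(name): name is "scene" or "top" or "wrist"; returns (picture, depth): 400x640x3 uint8, red, green, blue; 400x640 float32, m along the optical axis (not along the pixel's ray), 0 where there is no reading.
- camera_model(name): a dict with "camera_matrix" (3x3 intrinsics, pixels), "world_from_camera" (4x4, takes a point from camera to world coordinates). Camera axes: x right, y up, looking along -z (the intrinsics and any distortion apply to the point x, -y, -z); pixel columns grow to the right and rows downward; lengths in m; the calibration is good to about 2 mm. The wrist camera is an equidistant fisheye: a pixel r from the principal point sees the ray r / f radians off the axis. A picture is of the moment at which its call begins: read the wrist's pose just before it. camera_model takes no time and is no camera call; for the wrist camera it gives the pose at the moment of the call.
- finish_job(): hands the job in, once; it reports no verdict.
The state is a dict: "clock": time; "q": joint angles; "qd": joint speeds; "joint_torque": joint torques, N m; "tool_pos": TCP position; "eef_rot": TCP orientation; "contact_force": force on the tool from outside, world axes, zero at the start; "moment": the same for the moment, N m; "opening": opening from 0.0 (shut) to 1.0 (fully open).
Only numpy, scipy, OpenCV 4.12 (cv2) and the standard library are available. Lean on these libraries where they do the work, as an engineer would, in place of code of your own. Each camera call takes 0.05 s, during which the arm holds its last target. There are 200 camera calls.

## Working session

There is one attempt and no reset: what is moved stays moved. The work goes in short steps, Python scripts to look and compute and a tool call to move; the robot and the scene stay as the last step left them, time stands still between calls to the robot, and variables do not carry over. Pictures are saved under pics/ and viewed, about 8 in all and at most 12, crops included, and the job is handed in when it is done.

Besides the shell and the picture viewer there is one more tool, called after ">>>" in YAML: its name, and indented under it one key for each argument. apply_moves: Moves the arm, as the interface text tells. Its arguments: {"type":"object","properties":{"series":{"type":"array","items":{"type":"object","properties":{"x":{"type":"number"},"y":{"type":"number"},"z":{"type":"number"},"wx":{"type":"number"},"wy":{"type":"number"},"wz":{"type":"number"},"fingers":{"type":"number"}}}},"force":{"type":"number"}},"required":["series"]}

```bash
mkdir -p pics; ls; python3 - <<'E'
from plant import *
import cv2, numpy as np
s=get_state(); print(s['clock'],s['tool_pos'],s['eef_rot'],s['opening'],s['contact_force'])
for n in ('top','scene'):
    p,d=snapshot(n); c=camera_model(n); print(n,c)
    cv2.imwrite(f'pics/{n}0.png',p[:,:,::-1]); np.savez(f'{n}0.npz',p=p,d=d,K=c['camera_matrix'],T=c['world_from_camera'])
E
```

```text
pics
0.0 [0.23961442 0.5765463  0.23791918] [ 8.31747834e-01  5.55152851e-01 -7.20211399e-04  5.77670390e-04] 1.00244274998792 [-0.20117926 -0.21612851 -0.1866877 ]
top {'camera_matrix': array([[483.98486117,   0.        , 327.08288674],
       [  0.        , 483.98486117, 192.35190918],
       [  0.        ,   0.        ,   1.        ]]), 'world_from_camera': array([[ 0.01544315,  0.99484739, -0.10020073,  0.4875355 ],
       [-0.99968669,  0.01338814, -0.02114908, -0.01327779],
       [-0.0196986 ,  0.10049595,  0.99474244,  0.86936249],
       [ 0.        ,  0.        ,  0.        ,  1.        ]])}
scene {'camera_matrix': array([[428.92903594,   0.        , 311.36454936],
       [  0.        , 428.92903594, 196.98568276],
       [  0.        ,   0.        ,   1.        ]]), 'world_from_camera': array([[ 0.80027464, -0.42893133,  0.41902078,  0.88728296],
       [ 0.59956836,  0.56208064, -0.56972199, -0.41150178],
       [ 0.00884814,  0.70716566,  0.70699253,  0.59416975],
       [ 0.        ,  0.        ,  0.        ,  1.        ]])}
```

View pics/top0.png

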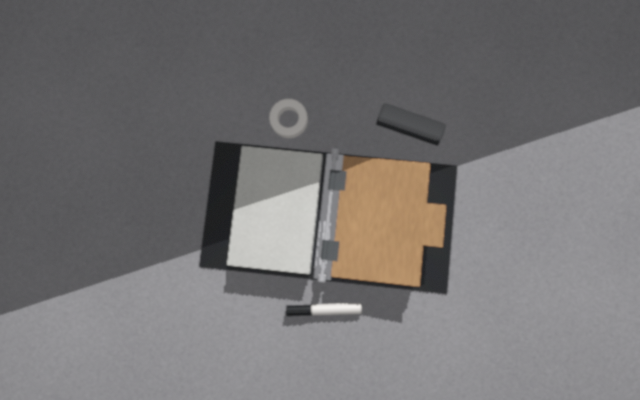

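View pics/scene0.png

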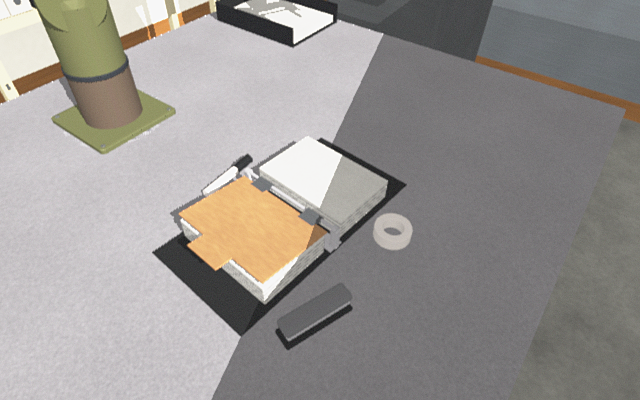

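Top view: the board is at about (332–430, 155–285) with its tab at (434, 226), the posts are near (335,155) and (322,280), and the left stack is at (275,210). The marker sits at (325,310), the tape at (288,118) and the stapler at (411,123). Next I'll measure.

```bash
cat > m.py <<'E'
import cv2, numpy as np
def load(n):
    z=np.load(n); return z['p'],z['d'],z['K'],z['T']
def cloud(d,K,T):
    v,u=np.mgrid[:d.shape[0],:d.shape[1]]
    c=np.stack([(u-K[0,2])/K[0,0]*d,-(v-K[1,2])/K[1,1]*d,-d],-1)
    return c@T[:3,:3].T+T[:3,3]
def brown(p):
    h=cv2.cvtColor(p,cv2.COLOR_RGB2HSV); return ((h[...,1]>90)&(h[...,0]<25)&(h[...,2]>60))
def plane(P):
    c=P.mean(0); return c,np.linalg.svd(P-c,full_matrices=False)[2]
E
python3 - <<'E'
from m import *
np.set_printoptions(precision=4,suppress=True)
p,d,K,T=load('top0.npz'); W=cloud(d,K,T)
b=brown(p); b[:130]=0; b[310:]=0
b=cv2.morphologyEx(b.astype('u1'),cv2.MORPH_OPEN,np.ones((3,3)))
P=W[(cv2.erode(b,np.ones((5,5)))>0)&(d>0)]
A=np.c_[P[:,:2],np.ones(len(P))]; co,r,_,_=np.linalg.lstsq(A,P[:,2],rcond=None); print('plane z=',co,'std',np.std(A@co-P[:,2]))
print('tilt',np.arctan(np.hypot(*co[:2])), 'dir',np.arctan2(co[1],co[0]))
print('z pts', [W[v,u] for v,u in [(225,340),(225,380),(225,420),(226,438),(165,380),(275,380)]])
# whole file: black+white region -> paper & cover
print('table',W[100,100],W[350,550],'cover R',W[270,440],W[180,442],'paper L',W[165,270],W[250,270])
# rays for board outline onto board plane
def ray(u,v,co):
    dc=T[:3,:3]@np.array([(u-K[0,2])/K[0,0],-(v-K[1,2])/K[1,1],-1]); o=T[:3,3]
    t=(co[0]*o[0]+co[1]*o[1]+co[2]-o[2])/(dc[2]-co[0]*dc[0]-co[1]*dc[1]); return o+t*dc
cs,_=cv2.findContours(b,cv2.RETR_EXTERNAL,cv2.CHAIN_APPROX_NONE); c=max(cs,key=cv2.contourArea)
ap=cv2.approxPolyDP(c,3,True)[:,0]
for u,v in ap: print('board',u,v,ray(u,v,co))
g=cv2.cvtColor(p,cv2.COLOR_RGB2HSV)
# left paper
m=((p.min(2)>75)&(W[...,2]>.035)&(W[...,2]<.06)&(np.arange(640)<325)).astype('u1')
c=max(cv2.findContours(m,0,1)[0],key=cv2.contourArea); box=cv2.boxPoints(cv2.minAreaRect(c))
for u,v in box: print('paperL',u,v,ray(u,v,[0,0,.046]))
# black covers corner
m=((p.max(2)<45)).astype('u1'); m=cv2.morphologyEx(m,cv2.MORPH_OPEN,np.ones((3,3)))
for c in cv2.findContours(m,0,1)[0]:
    if cv2.contourArea(c)>300:
        for u,v in cv2.boxPoints(cv2.minAreaRect(c)): print('blk',round(u),round(v),ray(u,v,[0,0,.003]))
E
```

```text
plane z= [-0.0062 -0.0763  0.0517] std 0.0013899699438594591
tilt 0.07642705066007724 dir -1.6524345203830824
z pts [array([ 0.515 , -0.0186,  0.0471]), array([ 0.4875, -0.0133,  0.8694]), array([ 0.5165, -0.1514,  0.0606]), array([ 0.5152, -0.1805,  0.0638]), array([ 0.6177, -0.0852,  0.0536]), array([ 0.4327, -0.0862,  0.0516])]
table [0.7419 0.43   0.0001] [ 0.3057 -0.3855 -0.0002] cover R [ 0.4399 -0.1962  0.0024] [ 0.6001 -0.2013  0.0011] paper L [0.6164 0.1032 0.0471] [0.471  0.0996 0.045 ]
board 345 156 [ 0.6331 -0.0256  0.0497]
board 346 189 [ 0.5762 -0.028   0.0502]
board 340 192 [ 0.571  -0.0178  0.0495]
board 336 231 [ 0.5047 -0.0119  0.0494]
board 339 258 [ 0.4596 -0.0176  0.0501]
board 333 262 [ 0.4528 -0.0076  0.0494]
board 332 276 [ 0.4296 -0.0062  0.0495]
board 419 286 [ 0.4165 -0.1494  0.0605]
board 423 246 [ 0.4819 -0.1562  0.0606]
board 441 247 [ 0.4808 -0.1854  0.0628]
board 445 205 [ 0.5503 -0.1925  0.0629]
board 426 201 [ 0.5567 -0.1615  0.0605]
board 430 164 [ 0.6193 -0.1685  0.0607]
paperL 227.27219 264.73215 [0.4452 0.1712 0.046 ]
paperL 240.20505 145.10324 [0.6508 0.1561 0.046 ]
paperL 322.4332 153.99277 [0.6368 0.0133 0.046 ]
paperL 309.50034 273.62167 [0.4326 0.0317 0.046 ]
blk 202 246 [0.4756 0.2273 0.003 ]
blk 216 141 [0.6662 0.2103 0.003 ]
blk 240 144 [0.6608 0.1648 0.003 ]
blk 227 249 [0.4706 0.1827 0.003 ]
```

The angle is about 0.076 rad, the file origin about (0.533, 0.002) and the yaw about -0.09 rad. The tab's middle is near (0.516, -0.18, 0.062). Next is a planning helper that prints rows.

```bash
cat > pl.py <<'E'
from plant import *
import numpy as np, json
from scipy.spatial.transform import Rotation as R, Slerp
O=np.array([.533,.002,0]); YAW=-.09; FR=R.from_euler('z',YAW)
def W(x,y,z): return O+FR.apply([x,y,z])          # file -> world
def tool(a):  # a: tilt from straight down toward file +y (deg); tool x along file x
    return FR*R.from_euler('x',180,degrees=True)*R.from_euler('x',a,degrees=True)
def plan(*wps,n=None,vmax=.055,wmax=10.):
    s=get_state(); p=np.array(s['tool_pos']); r=R.from_quat(s['eef_rot'])
    print('t',round(s['clock'],2),'file pos',FR.inv().apply(p-O).round(4),'F',np.round(s['contact_force'],1))
    out=[]
    for P,a in wps:
        r2=tool(a); ang=np.degrees((r.inv()*r2).magnitude())
        k=int(max(np.ceil(np.linalg.norm(P-p)/vmax),np.ceil(ang/wmax),1))
        S=Slerp([0,1],R.concatenate([r,r2])); 
        for i in range(k):
            ra,rb=S(i/k),S((i+1)/k)
            d=ra.inv().apply((P-p)/k)/.8; w=(ra.inv()*rb).as_rotvec()/np.pi
            out.append(dict(zip(('x','y','z','wx','wy','wz'),[float(v) for v in np.r_[d,w].round(4)+0.])))
        p,r=P,r2
    for i in range(0,len(out),8): print(json.dumps(out[i:i+8]))
E
python3 - <<'E'
from pl import *
plan((W(.03,.15,.26),0),(W(-.01,-.33,.25),40))
E
```

```text
t 0.1 file pos [-0.3438  0.5459  0.238 ] F [-0.4 -0.9 -0.9]
[{"x": -0.0333, "y": 0.0594, "z": -0.0027, "wx": 0.0, "wy": 0.0, "wz": 0.0403}, {"x": -0.0255, "y": 0.0631, "z": -0.0027, "wx": 0.0, "wy": 0.0, "wz": 0.0403}, {"x": -0.0173, "y": 0.0658, "z": -0.0027, "wx": 0.0, "wy": 0.0, "wz": 0.0403}, {"x": -0.0088, "y": 0.0675, "z": -0.0027, "wx": 0.0, "wy": 0.0, "wz": 0.0403}, {"x": -0.0002, "y": 0.0681, "z": -0.0027, "wx": 0.0, "wy": 0.0, "wz": 0.0403}, {"x": 0.0084, "y": 0.0676, "z": -0.0027, "wx": 0.0, "wy": 0.0, "wz": 0.0403}, {"x": 0.0168, "y": 0.066, "z": -0.0027, "wx": 0.0, "wy": 0.0, "wz": 0.0403}, {"x": 0.025, "y": 0.0633, "z": -0.0027, "wx": 0.0, "wy": 0.0, "wz": 0.0403}]
[{"x": 0.0328, "y": 0.0596, "z": -0.0027, "wx": 0.0, "wy": 0.0, "wz": 0.0403}, {"x": 0.0401, "y": 0.055, "z": -0.0027, "wx": 0.0, "wy": 0.0, "wz": 0.0403}, {"x": -0.0056, "y": 0.0667, "z": 0.0014, "wx": 0.0247, "wy": 0.0, "wz": 0.0}, {"x": -0.0056, "y": 0.0666, "z": -0.0038, "wx": 0.0247, "wy": 0.0, "wz": 0.0}, {"x": -0.0056, "y": 0.0661, "z": -0.0089, "wx": 0.0247, "wy": 0.0, "wz": 0.0}, {"x": -0.0056, "y": 0.0652, "z": -0.014, "wx": 0.0247, "wy": 0.0, "wz": 0.0}, {"x": -0.0056, "y": 0.0639, "z": -0.019, "wx": 0.0247, "wy": 0.0, "wz": 0.0}, {"x": -0.0056, "y": 0.0622, "z": -0.0239, "wx": 0.0247, "wy": 0.0, "wz": 0.0}]
[{"x": -0.0056, "y": 0.0602, "z": -0.0287, "wx": 0.0247, "wy": 0.0, "wz": 0.0}, {"x": -0.0056, "y": 0.0578, "z": -0.0333, "wx": 0.0247, "wy": 0.0, "wz": 0.0}, {"x": -0.0056, "y": 0.055, "z": -0.0376, "wx": 0.0247, "wy": 0.0, "wz": 0.0}]
```

>>> apply_moves:
  series:
    - {"x": -0.033,"y": 0.059,"z": -0.003,"wz": 0.04,"fingers": -1}
    - {"x": -0.025,"y": 0.063,"z": -0.003,"wz": 0.04,"fingers": -1}
    - {"x": -0.017,"y": 0.066,"z": -0.003,"wz": 0.04,"fingers": -1}
    - {"x": -0.009,"y": 0.067,"z": -0.003,"wz": 0.04,"fingers": -1}
    - {"x": 0,"y": 0.068,"z": -0.003,"wz": 0.04,"fingers": -1}
    - {"x": 0.008,"y": 0.068,"z": -0.003,"wz": 0.04,"fingers": -1}
    - {"x": 0.017,"y": 0.066,"z": -0.003,"wz": 0.04,"fingers": -1}
    - {"x": 0.025,"y": 0.063,"z": -0.003,"wz": 0.04,"fingers": -1}
  force: 20

```text
schema error: expected keys x, y, z, wx, wy, wz, fingers
```

```bash
python3 - <<'E'
from pl import *
plan((W(.02,.10,.26),0),(W(-.01,-.33,.25),40))
E
```

```text
t 0.1 file pos [-0.3438  0.5459  0.238 ] F [-0.4 -0.9 -0.9]
[{"x": -0.036, "y": 0.0546, "z": -0.0024, "wx": 0.0, "wy": 0.0, "wz": 0.0367}, {"x": -0.0295, "y": 0.0584, "z": -0.0024, "wx": 0.0, "wy": 0.0, "wz": 0.0367}, {"x": -0.0226, "y": 0.0614, "z": -0.0025, "wx": 0.0, "wy": 0.0, "wz": 0.0367}, {"x": -0.0154, "y": 0.0636, "z": -0.0025, "wx": 0.0, "wy": 0.0, "wz": 0.0367}, {"x": -0.008, "y": 0.0649, "z": -0.0025, "wx": 0.0, "wy": 0.0, "wz": 0.0367}, {"x": -0.0004, "y": 0.0654, "z": -0.0025, "wx": 0.0, "wy": 0.0, "wz": 0.0367}, {"x": 0.0071, "y": 0.065, "z": -0.0025, "wx": 0.0, "wy": 0.0, "wz": 0.0367}, {"x": 0.0145, "y": 0.0638, "z": -0.0025, "wx": 0.0, "wy": 0.0, "wz": 0.0367}]
[{"x": 0.0217, "y": 0.0617, "z": -0.0025, "wx": 0.0, "wy": 0.0, "wz": 0.0367}, {"x": 0.0287, "y": 0.0588, "z": -0.0025, "wx": 0.0, "wy": 0.0, "wz": 0.0367}, {"x": 0.0352, "y": 0.0551, "z": -0.0025, "wx": 0.0, "wy": 0.0, "wz": 0.0367}, {"x": -0.0047, "y": 0.0672, "z": 0.0016, "wx": 0.0278, "wy": 0.0, "wz": 0.0}, {"x": -0.0047, "y": 0.0671, "z": -0.0043, "wx": 0.0278, "wy": 0.0, "wz": 0.0}, {"x": -0.0047, "y": 0.0664, "z": -0.0101, "wx": 0.0278, "wy": 0.0, "wz": 0.0}, {"x": -0.0047, "y": 0.0653, "z": -0.0159, "wx": 0.0278, "wy": 0.0, "wz": 0.0}, {"x": -0.0047, "y": 0.0637, "z": -0.0215, "wx": 0.0278, "wy": 0.0, "wz": 0.0}]
[{"x": -0.0047, "y": 0.0616, "z": -0.027, "wx": 0.0278, "wy": 0.0, "wz": 0.0}, {"x": -0.0047, "y": 0.059, "z": -0.0322, "wx": 0.0278, "wy": 0.0, "wz": 0.0}, {"x": -0.0047, "y": 0.0559, "z": -0.0373, "wx": 0.0278, "wy": 0.0, "wz": 0.0}]
```

>>> apply_moves:
  series:
    - {"x": -0.033,"y": 0.059,"z": -0.003,"wx": 0,"wy": 0,"wz": 0.04,"fingers": -1}
    - {"x": -0.025,"y": 0.063,"z": -0.003,"wx": 0,"wy": 0,"wz": 0.04,"fingers": -1}
    - {"x": -0.017,"y": 0.066,"z": -0.003,"wx": 0,"wy": 0,"wz": 0.04,"fingers": -1}
    - {"x": -0.009,"y": 0.067,"z": -0.003,"wx": 0,"wy": 0,"wz": 0.04,"fingers": -1}
    - {"x": 0,"y": 0.068,"z": -0.003,"wx": 0,"wy": 0,"wz": 0.04,"fingers": -1}
    - {"x": 0.008,"y": 0.068,"z": -0.003,"wx": 0,"wy": 0,"wz": 0.04,"fingers": -1}
    - {"x": 0.017,"y": 0.066,"z": -0.003,"wx": 0,"wy": 0,"wz": 0.04,"fingers": -1}
    - {"x": 0.025,"y": 0.063,"z": -0.003,"wx": 0,"wy": 0,"wz": 0.04,"fingers": -1}
  force: 20

```text
clock: 1.1
tool_pos: [0.5093, 0.2272, 0.2539]
eef_rot: [0.997, 0.075, -0.003, 0.0]
contact_force: [-0.2, 1.1, -0.3]
opening: 0.117
```

```bash
python3 - <<'E'
from pl import *
plan((W(.02,.10,.26),0),(W(-.01,-.33,.25),40))
E
```

```text
t 1.1 file pos [-0.0438  0.2222  0.2539] F [-0.2  1.1 -0.3]
[{"x": 0.0137, "y": 0.0558, "z": -0.0026, "wx": 0.0001, "wy": 0.0007, "wz": 0.0255}, {"x": 0.0181, "y": 0.0545, "z": -0.0026, "wx": 0.0001, "wy": 0.0007, "wz": 0.0255}, {"x": 0.0224, "y": 0.0529, "z": -0.0026, "wx": 0.0001, "wy": 0.0007, "wz": 0.0255}, {"x": -0.0047, "y": 0.0672, "z": 0.0016, "wx": 0.0278, "wy": 0.0, "wz": 0.0}, {"x": -0.0047, "y": 0.0671, "z": -0.0043, "wx": 0.0278, "wy": 0.0, "wz": 0.0}, {"x": -0.0047, "y": 0.0664, "z": -0.0101, "wx": 0.0278, "wy": 0.0, "wz": 0.0}, {"x": -0.0047, "y": 0.0653, "z": -0.0159, "wx": 0.0278, "wy": 0.0, "wz": 0.0}, {"x": -0.0047, "y": 0.0637, "z": -0.0215, "wx": 0.0278, "wy": 0.0, "wz": 0.0}]
[{"x": -0.0047, "y": 0.0616, "z": -0.027, "wx": 0.0278, "wy": 0.0, "wz": 0.0}, {"x": -0.0047, "y": 0.059, "z": -0.0322, "wx": 0.0278, "wy": 0.0, "wz": 0.0}, {"x": -0.0047, "y": 0.0559, "z": -0.0373, "wx": 0.0278, "wy": 0.0, "wz": 0.0}]
```

>>> apply_moves:
  series:
    - {"x": 0.014,"y": 0.056,"z": -0.003,"wx": 0,"wy": 0,"wz": 0.026,"fingers": -1}
    - {"x": 0.018,"y": 0.055,"z": -0.003,"wx": 0,"wy": 0,"wz": 0.026,"fingers": -1}
    - {"x": 0.022,"y": 0.053,"z": -0.003,"wx": 0,"wy": 0,"wz": 0.026,"fingers": -1}
    - {"x": -0.005,"y": 0.067,"z": 0.002,"wx": 0.028,"wy": 0,"wz": 0,"fingers": -1}
    - {"x": -0.005,"y": 0.067,"z": -0.004,"wx": 0.028,"wy": 0,"wz": 0,"fingers": -1}
    - {"x": -0.005,"y": 0.066,"z": -0.01,"wx": 0.028,"wy": 0,"wz": 0,"fingers": -1}
    - {"x": -0.005,"y": 0.065,"z": -0.016,"wx": 0.028,"wy": 0,"wz": 0,"fingers": -1}
    - {"x": -0.005,"y": 0.064,"z": -0.022,"wx": 0.028,"wy": 0,"wz": 0,"fingers": -1}

```text
clock: 2.1
tool_pos: [0.5172, -0.1747, 0.2521]
eef_rot: [0.973, -0.047, 0.011, -0.224]
contact_force: [0.8, 1.1, -0.7]
opening: 0.003
```

```bash
python3 - <<'E'
from pl import *
print(get_state()['q'].round(2))
plan((W(0,-.30,.22),60))
plan((W(0,-.30,.22),75))
E
```

```text
[ 0.59  0.67 -0.18  1.68 -0.37  0.99  0.58]
t 2.1 file pos [ 2.000e-04 -1.774e-01  2.521e-01] F [ 0.8  1.1 -0.7]
[{"x": 0.0002, "y": 0.0388, "z": -0.0077, "wx": 0.0473, "wy": -0.0004, "wz": -0.0005}, {"x": 0.0002, "y": 0.0373, "z": -0.0134, "wx": 0.0473, "wy": -0.0004, "wz": -0.0005}, {"x": 0.0001, "y": 0.0349, "z": -0.0188, "wx": 0.0473, "wy": -0.0004, "wz": -0.0005}, {"x": 0.0, "y": 0.0317, "z": -0.0237, "wx": 0.0473, "wy": -0.0004, "wz": -0.0005}]
t 2.1 file pos [ 2.000e-04 -1.774e-01  2.521e-01] F [ 0.8  1.1 -0.7]
[{"x": 0.0002, "y": 0.0311, "z": -0.0062, "wx": 0.0545, "wy": -0.0003, "wz": -0.0003}, {"x": 0.0001, "y": 0.0296, "z": -0.0114, "wx": 0.0545, "wy": -0.0003, "wz": -0.0003}, {"x": 0.0001, "y": 0.0272, "z": -0.0163, "wx": 0.0545, "wy": -0.0003, "wz": -0.0003}, {"x": 0.0, "y": 0.024, "z": -0.0207, "wx": 0.0545, "wy": -0.0003, "wz": -0.0003}, {"x": 0.0, "y": 0.0201, "z": -0.0245, "wx": 0.0545, "wy": -0.0003, "wz": -0.0003}]
```

>>> apply_moves:
  series:
    - {"x": 0,"y": 0.031,"z": -0.006,"wx": 0.055,"wy": 0,"wz": 0,"fingers": -1}
    - {"x": 0,"y": 0.03,"z": -0.011,"wx": 0.055,"wy": 0,"wz": 0,"fingers": -1}
    - {"x": 0,"y": 0.027,"z": -0.016,"wx": 0.055,"wy": 0,"wz": 0,"fingers": -1}
    - {"x": 0,"y": 0.024,"z": -0.021,"wx": 0.055,"wy": 0,"wz": 0,"fingers": -1}
    - {"x": 0,"y": 0.02,"z": -0.025,"wx": 0.055,"wy": 0,"wz": 0,"fingers": -1}

```text
clock: 2.72
tool_pos: [0.5038, -0.307, 0.2192]
eef_rot: [0.783, -0.039, 0.037, -0.619]
contact_force: [0.9, 0.9, 0.1]
opening: 0.006
```

```bash
python3 - <<'E'
from pl import *
print(get_state()['q'].round(2))
plan((W(0,-.265,.10),75),(W(0,-.255,.036),75))
E
```

```text
[ 1.02  1.25 -0.38  1.1  -0.61  1.75  0.8 ]
t 2.73 file pos [-0.0013 -0.3104  0.2192] F [0.9 0.9 0.1]
[{"x": -0.0002, "y": 0.044, "z": 0.0299, "wx": -0.0031, "wy": -0.002, "wz": 0.0004}, {"x": 0.0, "y": 0.0437, "z": 0.0303, "wx": -0.0031, "wy": -0.002, "wz": 0.0004}, {"x": 0.0003, "y": 0.0434, "z": 0.0307, "wx": -0.0031, "wy": -0.002, "wz": 0.0004}, {"x": 0.0, "y": 0.037, "z": 0.0164, "wx": 0.0, "wy": 0.0, "wz": 0.0}, {"x": 0.0, "y": 0.037, "z": 0.0164, "wx": 0.0, "wy": 0.0, "wz": 0.0}]
```

>>> apply_moves:
  series:
    - {"x": 0,"y": 0.044,"z": 0.03,"wx": -0.003,"wy": -0.002,"wz": 0,"fingers": -1}
    - {"x": 0,"y": 0.044,"z": 0.03,"wx": -0.003,"wy": -0.002,"wz": 0,"fingers": -1}
    - {"x": 0,"y": 0.043,"z": 0.031,"wx": -0.003,"wy": -0.002,"wz": 0,"fingers": -1}
    - {"x": 0,"y": 0.037,"z": 0.016,"wx": 0,"wy": 0,"wz": 0,"fingers": -1}

```text
clock: 3.22
tool_pos: [0.5067, -0.2601, 0.0561]
eef_rot: [0.792, -0.039, 0.029, -0.609]
contact_force: [0.7, 0.4, 0.6]
opening: 0.003
```

```bash
python3 - <<'E'
from pl import *
import cv2
print(get_state()['q'].round(2))
plan((W(0,-.255,.036),75),(W(0,-.172,.036),75))
p,d=snapshot('scene'); cv2.imwrite('pics/s1.png',p[:,:,::-1])
E
```

```text
[ 0.97  1.44 -0.36  1.13 -0.55  1.56  0.94]
t 3.23 file pos [-0.0026 -0.2634  0.0561] F [0.7 0.4 0.6]
[{"x": 0.0033, "y": 0.0216, "z": 0.0167, "wx": -0.0006, "wy": -0.0022, "wz": -0.0014}, {"x": 0.0, "y": -0.0134, "z": 0.0501, "wx": 0.0, "wy": 0.0, "wz": 0.0}, {"x": 0.0, "y": -0.0134, "z": 0.0501, "wx": 0.0, "wy": 0.0, "wz": 0.0}]
```

View pics/s1.png

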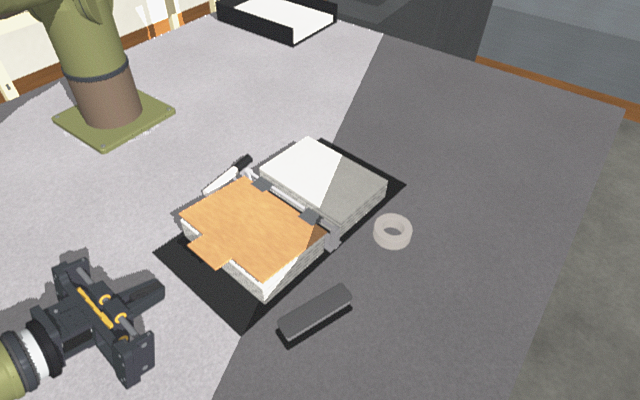

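The closed fingertips at (160,290) are nearly horizontal and aimed at the tab (210,250). Everything is clear, so I'll insert under the tab.

>>> apply_moves:
  series:
    - {"x": 0.003,"y": 0.022,"z": 0.017,"wx": 0,"wy": -0.002,"wz": -0.001,"fingers": -1}
    - {"x": 0,"y": -0.009,"z": 0.033,"wx": 0,"wy": 0,"wz": 0,"fingers": -1}
    - {"x": 0,"y": -0.009,"z": 0.033,"wx": 0,"wy": 0,"wz": 0,"fingers": -1}

```text
clock: 3.65
tool_pos: [0.5122, -0.1967, 0.0287]
eef_rot: [0.792, -0.04, 0.025, -0.609]
contact_force: [1.3, -0.3, 1.0]
opening: 0.006
```

```bash
python3 - <<'E'
from pl import *
plan((W(0,-.172,.036),75),(W(0,-.172,.036),75))
E
```

```text
t 3.65 file pos [-0.0029 -0.1998  0.0287] F [ 1.3 -0.3  1. ]
[{"x": 0.0033, "y": -0.0178, "z": 0.0312, "wx": -0.0002, "wy": -0.0005, "wz": -0.0032}, {"x": 0.0, "y": 0.0, "z": 0.0, "wx": 0.0, "wy": 0.0, "wz": 0.0}]
```

>>> apply_moves:
  series:
    - {"x": 0.003,"y": -0.012,"z": 0.02,"wx": 0,"wy": 0,"wz": -0.003,"fingers": -1}
    - {"x": 0,"y": -0.003,"z": 0.011,"wx": 0,"wy": 0,"wz": 0,"fingers": -1}
    - {"x": 0,"y": 0,"z": 0,"wx": 0,"wy": 0,"wz": 0,"fingers": -1}

```text
clock: 4.03
tool_pos: [0.517, -0.1683, 0.0349]
eef_rot: [0.792, -0.036, 0.027, -0.609]
contact_force: [0.5, 0.2, -0.0]
opening: 0.007
```

```bash
cat > arc.py <<'E'
from pl import *
import sys
def pose(f):
    a=75 if f<25 else max(0,100-f); r=.175 if f<100 else .175-.025*(f-100)/80
    F,A=np.radians(f),np.radians(a)
    u=np.array([-np.cos(F),np.sin(F)]); n=np.array([-np.sin(F),-np.cos(F)]); p=np.array([np.cos(A),np.sin(A)])
    q=r*u+.002*n+[0,.048]-.009*p
    return W(0,*q),a
if __name__=='__main__':
    print('q',get_state()['q'].round(2)); plan(*[pose(float(f)) for f in sys.argv[1:]],vmax=.2,wmax=10.6)
E
python3 arc.py 4 8 13 18 23 28 33 38
python3 - <<'E'
from plant import *
import cv2,numpy as np
p,d=snapshot('scene'); q,_=snapshot('top'); cv2.imwrite('pics/s2.png',np.hstack([p[130:370,60:400],q[100:340,240:580]])[:,:,::-1])
E
```

```text
q [ 0.91  1.43 -0.4   1.34 -0.6   1.35  1.01]
t 4.03 file pos [-0.0006 -0.171   0.0349] F [ 0.5  0.2 -0. ]
[{"x": 0.0007, "y": -0.0157, "z": -0.012, "wx": -0.0005, "wy": 0.0001, "wz": -0.0003}, {"x": 0.0, "y": -0.0151, "z": -0.0026, "wx": 0.0, "wy": 0.0, "wz": 0.0}, {"x": 0.0, "y": -0.019, "z": -0.0017, "wx": 0.0, "wy": 0.0, "wz": 0.0}, {"x": 0.0, "y": -0.0191, "z": -0.0001, "wx": 0.0, "wy": 0.0, "wz": 0.0}, {"x": 0.0, "y": -0.019, "z": 0.0016, "wx": 0.0, "wy": 0.0, "wz": 0.0}, {"x": 0.0, "y": -0.0188, "z": 0.0027, "wx": -0.0167, "wy": 0.0, "wz": 0.0}, {"x": 0.0, "y": -0.0187, "z": 0.0029, "wx": -0.0278, "wy": 0.0, "wz": 0.0}, {"x": 0.0, "y": -0.0187, "z": 0.0029, "wx": -0.0278, "wy": 0.0, "wz": 0.0}]
```

View pics/s2.png

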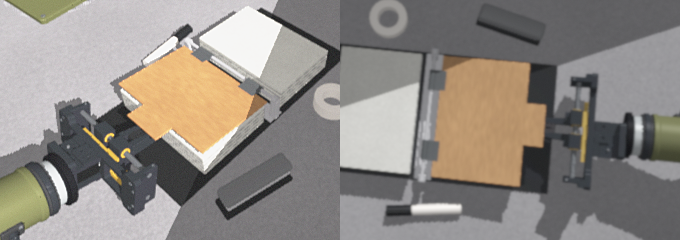

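The fingertip is under the tab and centred in both views (left picture (140,135), right (545,130)). Lifting.

>>> apply_moves:
  series:
    - {"x": 0,"y": -0.015,"z": -0.008,"wx": 0,"wy": 0,"wz": 0,"fingers": -1}
    - {"x": 0,"y": -0.015,"z": -0.003,"wx": 0,"wy": 0,"wz": 0,"fingers": -1}
    - {"x": 0,"y": -0.019,"z": -0.002,"wx": 0,"wy": 0,"wz": 0,"fingers": -1}
    - {"x": 0,"y": -0.019,"z": 0,"wx": 0,"wy": 0,"wz": 0,"fingers": -1}
    - {"x": 0,"y": -0.019,"z": 0.001,"wx": 0,"wy": 0,"wz": 0,"fingers": -1}

```text
clock: 4.75
tool_pos: [0.5176, -0.1624, 0.1071]
eef_rot: [0.794, -0.038, 0.028, -0.607]
contact_force: [-0.5, 0.9, -1.1]
opening: -0.002
```

```bash
python3 arc.py 23 28 33 38 43 48 53 58
python3 - <<'E'
from plant import *
import cv2,numpy as np
p,d=snapshot('scene'); q,_=snapshot('top'); cv2.imwrite('pics/s3.png',np.hstack([p[130:370,60:400],q[100:340,240:580]])[:,:,::-1])
E
```

```text
q [ 0.91  1.31 -0.42  1.43 -0.63  1.34  0.97]
t 4.75 file pos [-0.0005 -0.1651  0.1071] F [-0.5  0.9 -1.1]
[{"x": 0.0007, "y": 0.0012, "z": 0.0015, "wx": 0.0012, "wy": -0.0011, "wz": -0.0008}, {"x": 0.0, "y": -0.0188, "z": 0.0027, "wx": -0.0167, "wy": 0.0, "wz": 0.0}, {"x": 0.0, "y": -0.0187, "z": 0.0029, "wx": -0.0278, "wy": 0.0, "wz": 0.0}, {"x": 0.0, "y": -0.0187, "z": 0.0029, "wx": -0.0278, "wy": 0.0, "wz": 0.0}, {"x": 0.0, "y": -0.0187, "z": 0.0029, "wx": -0.0278, "wy": 0.0, "wz": 0.0}, {"x": 0.0, "y": -0.0187, "z": 0.0029, "wx": -0.0278, "wy": 0.0, "wz": 0.0}, {"x": 0.0, "y": -0.0187, "z": 0.0029, "wx": -0.0278, "wy": 0.0, "wz": 0.0}, {"x": 0.0, "y": -0.0187, "z": 0.0029, "wx": -0.0278, "wy": 0.0, "wz": 0.0}]
```

View pics/s3.png

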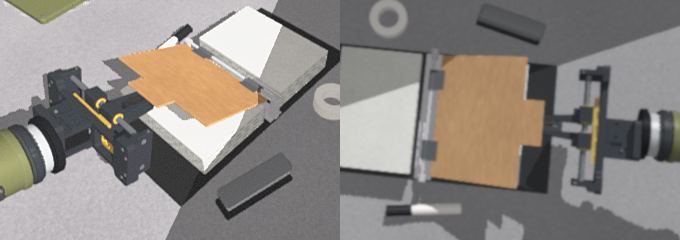

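The board is lifting, the file hasn't moved, and the tab rests on the fingertip at (135,105) left. Continuing.

>>> apply_moves:
  series:
    - {"x": 0.001,"y": -0.018,"z": 0.003,"wx": -0.016,"wy": 0,"wz": 0,"fingers": -1}
    - {"x": 0,"y": -0.019,"z": 0.003,"wx": -0.028,"wy": 0,"wz": 0,"fingers": -1}
    - {"x": 0,"y": -0.019,"z": 0.003,"wx": -0.028,"wy": 0,"wz": 0,"fingers": -1}
    - {"x": 0,"y": -0.019,"z": 0.003,"wx": -0.028,"wy": 0,"wz": 0,"fingers": -1}
    - {"x": 0,"y": -0.019,"z": 0.003,"wx": -0.028,"wy": 0,"wz": 0,"fingers": -1}
    - {"x": 0,"y": -0.019,"z": 0.003,"wx": -0.028,"wy": 0,"wz": 0,"fingers": -1}
    - {"x": 0,"y": -0.019,"z": 0.003,"wx": -0.028,"wy": 0,"wz": 0,"fingers": -1}

```text
clock: 5.72
tool_pos: [0.5238, -0.1009, 0.1897]
eef_rot: [0.937, -0.048, 0.016, -0.346]
contact_force: [-0.6, -0.8, -1.2]
opening: 0.008
```

```bash
python3 arc.py 58 63 68 73 78 83 88 93 98
```

```text
q [ 0.64  0.83 -0.29  1.77 -0.59  0.91  0.76]
t 5.72 file pos [ 1.000e-04 -1.033e-01  1.897e-01] F [-0.6 -0.8 -1.2]
[{"x": -0.0001, "y": -0.0018, "z": 0.0021, "wx": 0.0083, "wy": -0.0017, "wz": -0.0036}, {"x": 0.0, "y": -0.0187, "z": 0.0029, "wx": -0.0278, "wy": 0.0, "wz": 0.0}, {"x": 0.0, "y": -0.0187, "z": 0.0029, "wx": -0.0278, "wy": 0.0, "wz": 0.0}, {"x": 0.0, "y": -0.0187, "z": 0.0029, "wx": -0.0278, "wy": 0.0, "wz": 0.0}, {"x": 0.0, "y": -0.0187, "z": 0.0029, "wx": -0.0278, "wy": 0.0, "wz": 0.0}, {"x": 0.0, "y": -0.0187, "z": 0.0029, "wx": -0.0278, "wy": 0.0, "wz": 0.0}, {"x": 0.0, "y": -0.0187, "z": 0.0029, "wx": -0.0278, "wy": 0.0, "wz": 0.0}, {"x": 0.0, "y": -0.0187, "z": 0.0029, "wx": -0.0278, "wy": 0.0, "wz": 0.0}]
[{"x": 0.0, "y": -0.0187, "z": 0.0029, "wx": -0.0278, "wy": 0.0, "wz": 0.0}]
```

>>> apply_moves:
  series:
    - {"x": 0,"y": -0.02,"z": 0.005,"wx": -0.02,"wy": -0.002,"wz": -0.003,"fingers": -1}
    - {"x": 0,"y": -0.019,"z": 0.003,"wx": -0.028,"wy": 0,"wz": 0,"fingers": -1}
    - {"x": 0,"y": -0.019,"z": 0.003,"wx": -0.028,"wy": 0,"wz": 0,"fingers": -1}
    - {"x": 0,"y": -0.019,"z": 0.003,"wx": -0.028,"wy": 0,"wz": 0,"fingers": -1}
    - {"x": 0,"y": -0.019,"z": 0.003,"wx": -0.028,"wy": 0,"wz": 0,"fingers": -1}
    - {"x": 0,"y": -0.019,"z": 0.003,"wx": -0.028,"wy": 0,"wz": 0,"fingers": -1}

```text
clock: 6.48
tool_pos: [0.5319, -0.0127, 0.223]
eef_rot: [0.994, -0.047, 0.005, -0.094]
contact_force: [0.3, -0.3, -1.1]
opening: 0.002
```

```bash
python3 arc.py 88 93 98 103 108 113 118 123 128
python3 - <<'E'
from plant import *
import cv2,numpy as np
p,d=snapshot('scene'); q,_=snapshot('top'); cv2.imwrite('pics/s4.png',np.hstack([p[70:350,60:440],q[60:340,180:560]])[:,:,::-1])
E
```

```text
q [ 0.03  0.59  0.04  1.88 -0.33  0.69  0.23]
t 6.47 file pos [ 2.00e-04 -1.48e-02  2.23e-01] F [ 0.3 -0.3 -1.1]
[{"x": -0.0003, "y": 0.0031, "z": 0.002, "wx": 0.0066, "wy": -0.0005, "wz": -0.0016}, {"x": 0.0, "y": -0.0187, "z": 0.0029, "wx": -0.0278, "wy": 0.0, "wz": 0.0}, {"x": 0.0, "y": -0.0187, "z": 0.0029, "wx": -0.0278, "wy": 0.0, "wz": 0.0}, {"x": 0.0, "y": -0.0184, "z": 0.0047, "wx": -0.0111, "wy": 0.0, "wz": 0.0}, {"x": 0.0, "y": -0.0177, "z": 0.0067, "wx": 0.0, "wy": 0.0, "wz": 0.0}, {"x": 0.0, "y": -0.0169, "z": 0.0082, "wx": 0.0, "wy": 0.0, "wz": 0.0}, {"x": 0.0, "y": -0.016, "z": 0.0096, "wx": 0.0, "wy": 0.0, "wz": 0.0}, {"x": 0.0, "y": -0.015, "z": 0.0108, "wx": 0.0, "wy": 0.0, "wz": 0.0}]
[{"x": 0.0, "y": -0.0138, "z": 0.012, "wx": 0.0, "wy": 0.0, "wz": 0.0}]
```

View pics/s4.png

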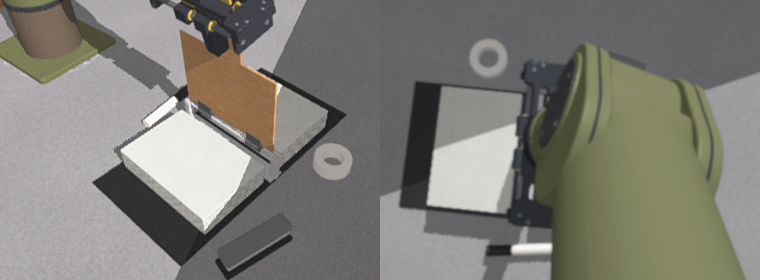

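The board is upright ((230,90) left) with the fingertip behind it, and the file is in place. Pushing over the top.

>>> apply_moves:
  series:
    - {"x": 0,"y": -0.016,"z": 0.004,"wx": -0.022,"wy": 0,"wz": -0.001,"fingers": -1}
    - {"x": 0,"y": -0.019,"z": 0.003,"wx": -0.027,"wy": 0,"wz": 0,"fingers": -1}
    - {"x": 0,"y": -0.018,"z": 0.005,"wx": -0.011,"wy": 0,"wz": 0,"fingers": -1}
    - {"x": 0,"y": -0.018,"z": 0.007,"wx": 0,"wy": 0,"wz": 0,"fingers": -1}
    - {"x": 0,"y": -0.017,"z": 0.008,"wx": 0,"wy": 0,"wz": 0,"fingers": -1}
    - {"x": 0,"y": -0.016,"z": 0.01,"wx": 0,"wy": 0,"wz": 0,"fingers": -1}
    - {"x": 0,"y": -0.015,"z": 0.011,"wx": 0,"wy": 0,"wz": 0,"fingers": -1}
    - {"x": 0,"y": -0.014,"z": 0.012,"wx": 0,"wy": 0,"wz": 0,"fingers": -1}

```text
clock: 7.58
tool_pos: [0.5408, 0.0928, 0.1765]
eef_rot: [0.999, -0.05, -0.002, -0.002]
contact_force: [0.2, 0.5, 1.6]
opening: 0.003
```

```bash
python3 arc.py 128 133 138 143 148 153 158 163 
```

```text
q [-0.37  0.69  0.2   1.87 -0.23  0.61 -0.13]
t 7.58 file pos [-0.0004  0.0912  0.1765] F [0.2 0.5 1.6]
[{"x": 0.0004, "y": -0.0008, "z": -0.0047, "wx": -0.001, "wy": 0.0016, "wz": -0.0029}, {"x": 0.0, "y": -0.0126, "z": 0.013, "wx": 0.0, "wy": 0.0, "wz": 0.0}, {"x": 0.0, "y": -0.0113, "z": 0.014, "wx": 0.0, "wy": 0.0, "wz": 0.0}, {"x": 0.0, "y": -0.0099, "z": 0.0148, "wx": 0.0, "wy": 0.0, "wz": 0.0}, {"x": 0.0, "y": -0.0085, "z": 0.0154, "wx": 0.0, "wy": 0.0, "wz": 0.0}, {"x": 0.0, "y": -0.007, "z": 0.016, "wx": 0.0, "wy": 0.0, "wz": 0.0}, {"x": 0.0, "y": -0.0056, "z": 0.0164, "wx": 0.0, "wy": 0.0, "wz": 0.0}, {"x": 0.0, "y": -0.004, "z": 0.0166, "wx": 0.0, "wy": 0.0, "wz": 0.0}]
```

>>> apply_moves:
  series:
    - {"x": 0,"y": -0.013,"z": 0.01,"wx": 0,"wy": 0.001,"wz": -0.003,"fingers": -1}
    - {"x": 0,"y": -0.011,"z": 0.014,"wx": 0,"wy": 0,"wz": 0,"fingers": -1}
    - {"x": 0,"y": -0.01,"z": 0.015,"wx": 0,"wy": 0,"wz": 0,"fingers": -1}
    - {"x": 0,"y": -0.009,"z": 0.015,"wx": 0,"wy": 0,"wz": 0,"fingers": -1}
    - {"x": 0,"y": -0.007,"z": 0.016,"wx": 0,"wy": 0,"wz": 0,"fingers": -1}
    - {"x": 0,"y": -0.006,"z": 0.016,"wx": 0,"wy": 0,"wz": 0,"fingers": -1}
    - {"x": 0,"y": -0.004,"z": 0.015,"wx": 0,"wy": 0,"wz": 0,"fingers": -1}

```text
clock: 8.45
tool_pos: [0.5452, 0.1453, 0.0897]
eef_rot: [0.999, -0.044, -0.001, -0.002]
contact_force: [-0.3, 0.1, 0.3]
opening: 0.006
```

```bash
python3 arc.py 163 167 171 175 178 180
python3 - <<'E'
from plant import *
import cv2,numpy as np
p,d=snapshot('scene'); q,_=snapshot('top'); cv2.imwrite('pics/s5.png',np.hstack([p[70:350,60:440],q[60:340,180:560]])[:,:,::-1])
E
```

```text
q [-0.43  0.84  0.15  1.88 -0.28  0.45 -0.16]
t 8.45 file pos [-0.0007  0.1438  0.0897] F [-0.3  0.1  0.3]
[{"x": 0.0009, "y": 0.006, "z": -0.0071, "wx": -0.0012, "wy": 0.0007, "wz": 0.0006}, {"x": 0.0, "y": -0.0022, "z": 0.0134, "wx": 0.0, "wy": 0.0, "wz": 0.0}, {"x": 0.0, "y": -0.0012, "z": 0.0134, "wx": 0.0, "wy": 0.0, "wz": 0.0}, {"x": 0.0, "y": -0.0002, "z": 0.0133, "wx": 0.0, "wy": 0.0, "wz": 0.0}, {"x": 0.0, "y": 0.0004, "z": 0.0099, "wx": 0.0, "wy": 0.0, "wz": 0.0}, {"x": 0.0, "y": 0.0006, "z": 0.0066, "wx": 0.0, "wy": 0.0, "wz": 0.0}]
```

View pics/s5.png

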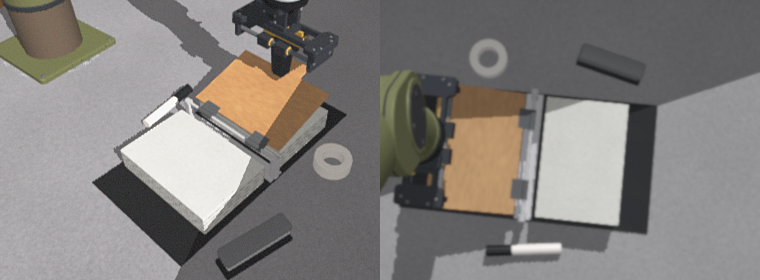

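The board is most of the way down on the left, with the tip on it at (285,70). Next I press down slowly.

>>> apply_moves:
  series:
    - {"x": 0,"y": 0.001,"z": 0.011,"wx": 0,"wy": 0,"wz": 0,"fingers": -1}
    - {"x": 0,"y": 0.001,"z": 0.01,"wx": 0,"wy": 0,"wz": 0,"fingers": -1}
    - {"x": 0,"y": 0,"z": 0.009,"wx": 0,"wy": 0,"wz": 0,"fingers": -1}
    - {"x": 0,"y": 0,"z": 0.006,"wx": 0,"wy": 0,"wz": 0,"fingers": -1}
    - {"x": 0,"y": 0,"z": 0.005,"wx": 0,"wy": 0,"wz": 0,"fingers": -1}
    - {"x": 0,"y": 0,"z": 0.003,"wx": 0,"wy": 0,"wz": 0,"fingers": -1}

```text
clock: 9.3
tool_pos: [0.5446, 0.1428, 0.0523]
eef_rot: [0.999, -0.044, -0.001, -0.002]
contact_force: [-0.6, 0.5, 0.5]
opening: 0.006
```

>>> apply_moves:
  series:
    - {"x": 0,"y": 0,"z": 0.003,"wx": 0,"wy": 0,"wz": 0,"fingers": -1}
    - {"x": 0,"y": 0,"z": 0.003,"wx": 0,"wy": 0,"wz": 0,"fingers": -1}

```text
clock: 9.55
tool_pos: [0.5448, 0.1428, 0.0499]
eef_rot: [0.999, -0.045, -0.001, -0.002]
contact_force: [-6.8, -0.1, 35.7]
opening: 0.009
```

It is firmly seated, with contact at z = 0.050. The force rose to 36 N, so I'm lifting straight off.

>>> apply_moves:
  series:
    - {"x": 0,"y": 0,"z": -0.006,"wx": 0,"wy": 0,"wz": 0,"fingers": -1}
    - {"x": 0,"y": 0,"z": -0.04,"wx": 0,"wy": 0,"wz": 0,"fingers": -1}
    - {"x": 0,"y": 0,"z": -0.06,"wx": 0,"wy": 0,"wz": 0,"fingers": -1}
    - {"x": 0,"y": -0.03,"z": -0.06,"wx": 0,"wy": 0,"wz": 0,"fingers": -1}
    - {"x": 0,"y": -0.07,"z": -0.01,"wx": 0,"wy": 0,"wz": 0,"fingers": -1}
    - {"x": 0,"y": -0.07,"z": 0,"wx": 0,"wy": 0,"wz": 0,"fingers": -1}
    - {"x": 0,"y": -0.07,"z": 0,"wx": 0,"wy": 0,"wz": 0,"fingers": -1}
    - {"x": 0,"y": -0.07,"z": 0,"wx": 0,"wy": 0,"wz": 0,"fingers": -1}

```text
clock: 10.55
tool_pos: [0.5711, 0.3878, 0.1981]
eef_rot: [0.999, -0.051, 0.0, -0.0]
contact_force: [0.5, 0.3, -0.5]
opening: 0.001
```

```bash
python3 - <<'E'
from plant import *
from m import *
np.set_printoptions(precision=4,suppress=True)
p,d=snapshot('top'); c=camera_model('top'); K,T=c['camera_matrix'],c['world_from_camera']; Wd=cloud(d,K,T)
q,_=snapshot('scene'); cv2.imwrite('pics/s6.png',np.hstack([q[70:350,60:440],p[60:340,180:560]])[:,:,::-1])
b=brown(p); b[:130]=0; b[310:]=0; b[:,:180]=0
b=cv2.morphologyEx(b.astype('u1'),cv2.MORPH_OPEN,np.ones((3,3)))
P=Wd[(cv2.erode(b,np.ones((5,5)))>0)&(d>0)]; P=P[P[:,2]<.2]
A=np.c_[P[:,:2],np.ones(len(P))]; co=np.linalg.lstsq(A,P[:,2],rcond=None)[0]; print(co,np.median(P[:,2]))
p0=np.load('top0.npz')['p']
# file shift: compare right-half cover corner / bystanders by grayscale phase correlation in patches
for n,(u0,u1,v0,v1) in dict(rightcover=(425,470,150,300),tape=(260,320,90,145),stapler=(370,455,95,150),marker=(280,370,296,325),leftcover=(195,240,135,275)).items():
    a,e=[cv2.cvtColor(i,cv2.COLOR_RGB2GRAY)[v0:v1,u0:u1].astype('f4') for i in (p0,p)]
    print(n,cv2.phaseCorrelate(a,e), np.abs(a-e).mean())
print(get_state()['tool_pos'],get_state()['contact_force'])
E
```

```text
[ 0.0009 -0.0001  0.0478] 0.04827596387138888
rightcover ((0.2406921827308146, 0.38201245392733085), 0.6709241002400717) 13.714519
tape ((-0.045786671563458725, -0.0076152034703795835), 0.9882367120848762) 0.5478788
stapler ((0.039879213885669174, 0.010129820330185169), 0.9971667339183666) 0.6179679
marker ((0.04598484929187663, -0.04154149564825005), 0.7986835253680193) 5.3846745
leftcover ((0.502673125931949, -0.11259841278629779), 0.5335486573201639) 15.468095
[0.5685 0.3959 0.197 ] [-1.3829  0.3674 -0.3105]
```

View pics/s6.png

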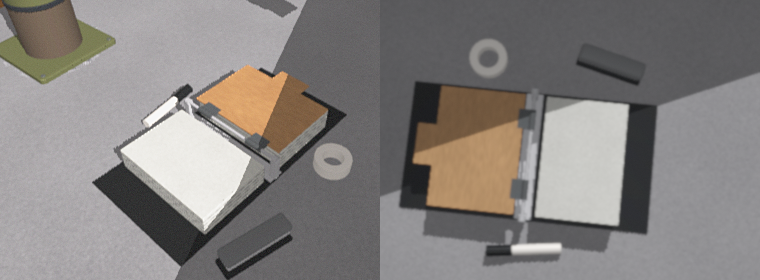

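The board lies flat on the left stack (slope about 0), the file and bystanders are unmoved, and the arm is clear. Handing in.

```bash
python3 -c "
from plant import *
print(get_state()['contact_force'],get_state()['clock']); print(finish_job())"
```

```text
[-1.38291823  0.36735851 -0.31048463] 10.65
the job is handed in; nothing more can be done
None
```

The divider now lies flat on the left-hand stack, and the job is handed in at 10.65 s on the robot's clock. I put the closed fingertips under the tab, pushed the board up and over its rod in an arc, pressed it down on the left and moved the arm clear.

Last checks:
- **Board:** the plane fitted to the top-camera depth has a slope of 0.001 or less and a height of 48 mm. The expected height is 50 mm, and the calibration is good to about 2 mm.
- **Bystanders:** stapler, tape and marker shifted less than 0.05 px between the first and last top pictures. The marker match is less certain because shadows changed.
- **File:** it looks unmoved in the pictures. The shift figures at the covers (0.45 px on the right, 0.5 px on the left, under 1 mm) are unreliable, because the tab and shadows changed in those patches.
- **Arm:** it is clear of everything, about 20 cm above the work surface and 17 cm beyond the file's left edge.

**Less gentle than asked:** the final press peaked at about 36 N in the last reading before I lifted off. That is below the 40 N and 120 N limits. All earlier readings, taken at the end of each move, stayed within about 2 N.

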